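Lock the galley drawer with its R-clip

ROBOT

A 6-joint arm with a two-finger parallel gripper is mounted at the origin on the work surface. World frame = base frame: x ahead of the robot, y to its left, z up, the work surface at z = 0. Lengths are in m, angles in rad, forces in N, time in s.
With the tool pointing down it reaches from about 0.3 to 0.875 m from the base axis. Payload 6.4 kg.
Tool frame: the origin (TCP) lies where the fingers leave the gripper's body, on its centre line; the fingertips stand 73 mm ahead of it and the grasp point (between the pads) lies 54 mm ahead of it; x points along the fingers, z is the direction in which the jaws open and shut, and the axes are right-handed (so a half turn about x gives the same grasp; the last joint's range is limited). The gripper opens to 85 mm and grips with 20 to 120 N. Pads are 22 mm wide; open, the fingers measure 114 mm over their backs; the gripper's body (76 mm by 85 mm) begins 54 mm behind the grasp point. The pads swing forward as they close: fully open they stand 13 mm farther back than shut.
Start: joints at [-1.41, 0.181, 1.607, -0, 1.354, -0.206], TCP at [0.206, -0.537, 0.304] pointing down, gripper open.
Joint ranges: [-2.99, 2.99], [-0.89, 2.07], [0.3, 2.58], [-1.14, 4.28], [0, 2.63], [-3.12, 3.12]. Speed limits (rad/s): [2.57, 2.57, 3.01, 3.14, 3.14, 3.14].

INTERFACE

Orientations are given as a rotation vector (axis times angle).
In Python, from workcell import status, imaging, workorder gives the robot as it stands.
- The arm moves only by the tool send_rows, never from a script. Its argument "targets" is text: rows parted by semicolons, each of 6 numbers parted by spaces: the shift along the tool's x, y, z in cm, then the turn, a rotation vector about the tool's x, y, z in rad. In form: tx ty tz rx ry rz; .... A call has 1 to 8 rows; each row is the pose to reach, as a shift and turn from the pose commanded when the call began, along the tool's axes at that moment; what a row does not reach only later rows make up. A row lasts 1/8 s, in which the tool goes at most 62.5 mm and 10.7 degrees, less where a joint would pass 70% of its speed; a pose out of reach is approached as far as the arm can. A call with a gripper value outside its range is refused whole. "claw" is the closure, from -1 (fully open) to 1 (shut), set as the call begins (left out, the last holds). The fingers move at their own pace and stop on an object; "squeeze" is the grip in N (left out, the last holds). Time passes only in rows, so rows that repeat a pose let the fingers close. It gives the time, the measured TCP pose, the force and the opening at its end, in the units of the state.
- status.read_state(): the state, without advancing time (a new reading comes with each control period).
- imaging.snapshot(name): name is "scene" or "top" or "wrist"; returns the picture (384x512x3 uint8, red, green, blue); there is no depth.
- imaging.camera_model(name): a dict with "camera_matrix" (3x3 intrinsics, pixels), "xyz" and "attitude" of the camera in the world; the wrist camera has in their place "hand_eye" (4x4, takes a point from camera to tool coordinates, whose origin is the TCP and whose axes are the tool frame's). Camera axes: x right, y down, z forward; pixel columns grow to the right and rows downward; lengths in m; the calibration is good to about 2 mm. The wrist camera is an equidistant fisheye: a pixel r from the principal point sees the ray r / f radians off the axis. A picture is of the moment at which its call begins: read the wrist's pose just before it. camera_model takes no time and is no camera call.
- workorder.hand_in(): hands the job in, once; it reports no verdict.
Trained networks look in the newest picture that a camera, given by its name, has taken for a name from the list of things; names that differ only in an ending like _2 or _b are one class to them, and where a whole thing is asked for, a point or a joint stands for the part that bears it (a point fixed in the world has none). Each returns a list of dicts, best first, with "conf" (0 to 1); they miss things now and then, are a little off and sometimes report something else, mostly with a low value. They report only what shows in the picture. A call takes as long as a camera call. They do not tell look-alikes from the thing itself.
- imaging.regions_of(camera, name): "mask" (384x512 bool, what is visible of it) and "at" ([column, row] in pixels, amid what is visible of it).
- imaging.landmark_of(camera, name): "at" ([column, row] in pixels: a listed point, or the origin of a listed thing).
The state is a dict: "clock": time; "joints": joint angles; "joint_vel": joint speeds; "joint_efforts": joint torques, N m; "tool_pos": TCP position; "tcp_rot": TCP orientation; "wrist_force": force on the tool from outside, world axes, zero at the start; "moment": the same for the moment, N m; "width": finger opening in m.
Only numpy, scipy, OpenCV 4.12 (cv2) and the standard library are available. Lean on these libraries where they do the work, as an engineer would, in place of code of your own. Each camera call takes 0.05 s, during which the arm holds its last target. There are 200 camera calls.

TASK

Push the drawer fully shut, then lock it: take the red-tabbed R-clip from its wooden stand and press its straight leg down through the hole in the steel pin, gently, feeling your way in and never leaning hard on the pin, until the bow springs over and the clip is fully home. Let go of it and leave the things on top of the drawer unit undisturbed.

Things in the scene. Friction and masses are not known exactly. Their poses are not given: they have to be found in the camera images.
- unit: White plastic drawer unit, 300 (x) by 440 (y) by 115 mm high, fixed on a slab whose top is 18 mm above the work surface. Origin: centre of its underside; x points from its front to its back, z up. Loose things stand on it.
- bracket_top (a point): Middle of the top of the dark U-shaped bracket on the unit's top, between whose prongs the pin runs freely: 5 mm thick (x), 48 mm wide (y), 55 mm tall, its top 12 mm above the pin's axis, its middle on the pin's line. Axes as the unit's.
- drawer (a joint): The unit's one drawer, blue front: metres pulled out, 0 = fully shut (a firm stop), at most 0.07. It slides along the unit's x with about 9 N of friction and stays where it is left; it starts 25 to 45 mm open.
- lug_face (a point): Middle of the robot-side face of the blue lug, a tongue rising from the drawer front above the unit's top, before the pin's end; push the drawer shut here, along the unit's +x. Lug 44 mm wide, 8 mm thick; this point is on the pin's line, 10 mm below its top edge, 45 mm above the unit's top. Moves with the drawer. Axes as the unit's.
- pin: Steel pin, 20 mm thick, level along the unit's x, in a brass boss on the drawer's lug. Origin: on its axis, where its one vertical cross hole (right through, 8 by 8 mm, sharp-edged) should be. The pin has stiff end play (8 N) in the boss: the hole is really up to 8 mm nearer or farther along x, not told by this pose. Axes as the unit's. Drawer shut, this point is 24 mm behind the bracket.
- pin_top (a point): Point on the top of the pin, 10 mm above pin's origin: the height at which a leg that misses the hole lands. Pressing on the pin with over 25 N is leaning too hard. The pin's axis is 43 mm above the unit's top; the pin ends 26 mm behind its hole. Moves with the drawer. Axes as the unit's.
- stand: Wooden block, 44 (x) by 58 (y) by 34 mm high, fixed on the slab, with a slot from above, 7.5 mm wide and 26 mm deep, in which the clip stands loosely upright. Origin: underside, below the clip's leg; axes as the clip's.
- clip: R-clip of 6 mm wire, 88 mm tall, about 55 g, upright, red tab on top. Origin: lower tip of the straight leg (round end); z up the leg, y towards the bow. Red tab 12 (x) by 24 (y) by 30 mm, at z 58 to 88, y -8 to +16 mm: grip it across its 12 mm, fingertips not below z = 54 mm. Leg collar, 10 mm thick, z 45.5 to 58 mm: the hard stop on the pin's top. It moves a little in the stand.
- clip_seat (a point): Point on the clip's leg axis, 34 mm above the leg's tip; it lies on the pin's axis, in its hole, when the clip is home. Home has play: from 1.5 mm lower (collar on the pin) to 2 mm higher (bow catching under the pin). The clip's y must be square to the pin; the bow may be on either side. Axes as the clip's.
- bow (a joint): Spring angle of the clip's bow (rad), 0 relaxed, more when spread from the leg. The bow hangs beside the leg (y 5.5 to 17.5 mm), flared end 5 mm, narrow neck 22 mm above the leg's tip. It meets the pin once the leg is some 10 mm in the hole, spreads about 0.1 rad under a push of some 5 to 15 N, then springs back under the pin near home.
- tumbler: Steel tumbler, 72 mm wide, 95 mm tall, loose on the unit; origin under its centre.
- plate: Yellow melamine plate, 144 mm wide, 18 mm tall, loose on the unit; origin under its centre.
- jar: Glass jar with a white twist cap, 66 mm wide, 100 mm tall, loose on the unit; origin under its centre.
- funnel: Green plastic funnel standing mouth down, 84 mm wide, 85 mm tall, loose on the unit; origin under its centre.
- spoon: Wooden spoon, 220 mm long, lying crosswise near the unit's front edge; origin under its middle, x along its length.
Mind the look-alikes: they are no part of the job. There is more than one size of the clip; the job needs the middle-sized.

How it is judged:
On the way, in this order (a step that is already met when the one before it is completed fails the run):
1. the drawer is pushed fully shut (within 3 mm) while the clip is still out of the pin (value of joint drawer below 0.003 m and distance between clip_seat and pin above 0.05 m), for 0.2 s.
2. the clip's leg is well into the cross hole and the bow is being spread over the pin (horizontal distance between clip_seat and pin below 0.012 m and z of clip_seat in the frame of pin below 0.025 m and value of joint bow above 0.05 rad).
At the end, for the whole second after the job is handed in: The drawer is shut within 4 mm; the clip is released, at rest and upright within 0.25 rad, its leg through the cross hole with the seat point within 4 mm in height and 3 mm sideways of the pin's axis and within 12 mm of the pin's listed origin, and the bow has sprung back (under 0.05 rad) (value of joint drawer below 0.004 m and horizontal distance between clip_seat and pin below 0.012 m and y of clip_seat in the frame of pin between -0.003 and 0.003 m and z of clip_seat in the frame of pin between -0.004 and 0.004 m and value of joint bow below 0.05 rad and angle between clip's own z axis and vertical below 0.25 rad and contact force between the fingers and clip below 0.1 N and linear speed of clip below 0.02 m/s); the robot touches nothing.
It fails at once if the clip is pressed on the pin with more than 30 N (contact force between clip and pin above 30 N).
It fails at once if the tumbler, plate, jar, funnel or spoon is moved more than 25 mm (distance of any of tumbler, plate, jar, funnel, spoon from where it was at the start of the episode above 0.025 m).
It fails at once if the tumbler, plate, jar or funnel is tipped by more than 0.35 rad (angle between any of tumbler, plate, jar, funnel's own z axis and vertical above 0.35 rad).
It also fails if it takes over 72 s, if anything falls off the work surface, if the arm or the gripper's body presses on something with over 40 N, if the wrist force passes 120 N, or if a joint passes its speed limit or range.

## Working session

There is one attempt and no reset: what is moved stays moved. The work goes in short steps, Python scripts to look and compute and a tool call to move; the robot and the scene stay as the last step left them, time stands still between calls to the robot, and variables do not carry over. Pictures are saved under pics/ and viewed, about 8 in all and at most 12, crops included, and the job is handed in when it is done.

Besides the shell and the picture viewer there is one more tool, called after ">>>" in YAML: its name, and indented under it one key for each argument. send_rows: Moves the arm, as the interface text tells. Its arguments: {"type":"object","properties":{"targets":{"type":"string"},"claw":{"type":"number"},"squeeze":{"type":"number"}},"required":["targets"]}

```bash
mkdir -p pics; ls; cat > h.py <<'E'
import numpy as np, cv2
from scipy.spatial.transform import Rotation as R
from workcell import status, imaging, workorder
def rot(a):
    a=np.array(a,float)
    return R.from_matrix(a).as_matrix() if a.shape==(3,3) else R.from_rotvec(a).as_matrix()
def pose():
    s=status.read_state(); return np.array(s['tool_pos']),rot(s['tcp_rot']),s
def ray(cam,px,P=None):
    m=imaging.camera_model(cam); K=np.array(m['camera_matrix'])
    d=np.array([(px[0]-K[0,2])/K[0,0],(px[1]-K[1,2])/K[1,1],1.])
    if cam=='wrist':
        r=np.hypot(d[0],d[1]); d=np.array([d[0]/r*np.sin(r),d[1]/r*np.sin(r),np.cos(r)]) if r>1e-9 else np.array([0,0,1.])
        H=np.array(m['hand_eye']); p,Q=P[:2]
        return p+Q@H[:3,3], Q@H[:3,:3]@d
    return np.array(m['xyz']), rot(m['attitude'])@(d/np.linalg.norm(d))
def atz(cam,px,z,P=None):
    o,d=ray(cam,px,P); return o+d*(z-o[2])/d[2]
def tri(rays):
    A=0;b=0
    for o,d in rays:
        M=np.eye(3)-np.outer(d,d); A=A+M; b=b+M@o
    x=np.linalg.solve(A,b); return x,[round(float(np.linalg.norm((np.eye(3)-np.outer(d,d))@(x-o)))*1000,1) for o,d in rays]
E
python3 - <<'E'
from h import *
np.set_printoptions(precision=4,suppress=True)
p,Q,s=pose(); print(s)
for c in ('scene','top','wrist'):
    print(c,imaging.camera_model(c))
    im=imaging.snapshot(c); cv2.imwrite(f'pics/{c}0.png',im[...,::-1])
a=[cv2.imread(f'pics/{c}0.png') for c in('scene','top')]
cv2.imwrite('pics/a.png',cv2.resize(np.vstack(a),None,fx=.78,fy=.78) )
for n in('bracket_top','lug_face','pin','pin_top','clip','clip_seat','stand','unit','tumbler','plate','jar','funnel','spoon'):
    for c in('scene','top'):
        print(n,c,[(np.round(q['at'],1).tolist(),round(float(q['conf']),2)) for q in imaging.landmark_of(c,n)][:5])
E
```

```text
pics
{'clock': 0.0, 'joints': array([-1.4103,  0.1815,  1.608 , -0.    ,  1.3538, -0.2063]), 'joint_vel': array([ 0.0004,  0.0001, -0.0004, -0.0011,  0.0004,  0.0016]), 'joint_efforts': array([ -0.001 , -44.487 , -35.1337,  -0.0004,   0.0092,   0.    ]), 'tool_pos': array([ 0.2062, -0.5363,  0.303 ]), 'tcp_rot': array([ 0.9361,  1.3619, -0.934 ]), 'wrist_force': array([-0.2848,  0.2916,  0.0342]), 'moment': array([0.0055, 0.0002, 0.0086]), 'width': 0.08547363444104732}
scene {'camera_matrix': array([[373.3941,   0.    , 262.909 ],
       [  0.    , 373.3941, 185.4847],
       [  0.    ,   0.    ,   1.    ]]), 'xyz': array([ 1.0935, -0.6338,  0.6374]), 'attitude': array([-2.0258, -0.792 ,  0.4684])}
top {'camera_matrix': array([[353.3091,   0.    , 257.5556],
       [  0.    , 353.3091, 194.8985],
       [  0.    ,   0.    ,   1.    ]]), 'xyz': array([ 0.4694, -0.065 ,  1.1851]), 'attitude': array([-2.1789,  2.2339, -0.0534])}
wrist {'camera_matrix': array([[297.3186,   0.    , 256.8098],
       [  0.    , 297.3186, 194.3077],
       [  0.    ,   0.    ,   1.    ]]), 'hand_eye': array
[... 774 characters left out ...]
), ([333.2, 205.5], 0.53), ([160.2, 180.4], 0.43), ([367.2, 252.4], 0.42)]
stand scene [([169.9, 262.0], 0.61), ([166.8, 249.0], 0.52)]
stand top [([201.8, 145.3], 0.44), ([174.2, 118.5], 0.36)]
unit scene []
unit top [([202.3, 144.5], 0.59), ([331.1, 203.5], 0.17)]
tumbler scene []
tumbler top [([140.8, 133.7], 0.91)]
plate scene [([341.7, 209.8], 0.81)]
plate top [([235.9, 115.5], 0.56)]
jar scene [([387.5, 172.7], 0.73)]
jar top [([172.1, 120.1], 0.62), ([334.6, 202.7], 0.57), ([164.5, 209.4], 0.46)]
funnel scene [([349.2, 179.5], 0.92)]
funnel top [([198.2, 136.9], 0.81), ([200.8, 145.7], 0.3)]
spoon scene [([301.9, 184.4], 0.97)]
spoon top [([234.6, 162.3], 0.9), ([331.8, 206.6], 0.16)]
```

View pics/a.png

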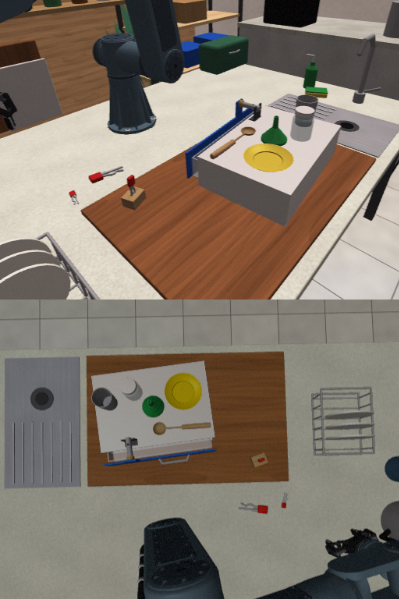

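The overview shows three clips. The one at top (331,205) / scene (165,247) stands in the wooden block. The other two lie loose on the counter: a large one at top (325,269) / scene (140,225) and a small one at top (366,245) / scene (97,252). The upright middle-sized one in the stand fits the description, so I'll confirm it in an enlarged crop.

```bash
python3 - <<'E'
from h import *
np.set_printoptions(precision=4,suppress=True)
t=cv2.imread('pics/top0.png');s=cv2.imread('pics/scene0.png')
f=lambda im,c,r,w,h,k:cv2.resize(im[r:r+h,c:c+w],None,fx=k,fy=k,interpolation=cv2.INTER_CUBIC)
A=np.hstack([f(t,110,170,100,72,4),f(t,295,180,100,72,4)])
B=np.hstack([f(s,80,200,133,100,3),f(s,225,110,133,100,3)])
B=cv2.resize(B,(800,300)); cv2.imwrite('pics/b.png',np.vstack([A,B]))
print('lug',tri([ray('scene',(300,135.9)),ray('top',(167.8,208.6))]))
print('pin',tri([ray('scene',(323.1,138.8)),ray('top',(166.1,188.1))]))
print('pintop z',atz('top',(161.5,187.6),.186),atz('scene',(321.9,136.1),.186))
print('brk',atz('top',(160.3,184),.188), 'lug',atz('top',(167.8,208.6),.178))
print('clip',tri([ray('scene',(172.7,258.1)),ray('top',(331.5,205.4))]))
print('seat',tri([ray('scene',(163.6,246.3)),ray('top',(333.2,205.5))]))
for c,n in(('top','unit'),('top','clip'),('top','stand')):
    for q in imaging.regions_of(c,n)[:3]:
        m=q['mask'].astype(np.uint8); ct=max(cv2.findContours(m,0,2)[0],key=cv2.contourArea)
        print(n,q['conf'],q['at'],m.sum(),cv2.boxPoints(cv2.minAreaRect(ct)).tolist())
E
```

```text
lug (array([0.4695, 0.1786, 0.1622]), [8.6, 8.6])
pin (array([0.5353, 0.1877, 0.168 ]), [0.7, 0.7])
pintop z [0.5353 0.1957 0.186 ] [0.5442 0.1689 0.186 ]
brk [0.5454 0.1984 0.188 ] lug [0.4756 0.1808 0.178 ]
clip (array([ 0.4745, -0.3185,  0.0214]), [1.6, 1.6])
seat (array([ 0.4693, -0.3228,  0.0585]), [6.8, 6.8])
unit 0.97 [195.0, 157.0] 13109 [[114.87152099609375, 97.00637817382812], [261.490478515625, 76.30722045898438], [279.06787109375, 200.81393432617188], [132.44891357421875, 221.51309204101562]]
unit 0.41 [234.2, 116.5] 1803 [[211.0, 94.0], [258.0, 94.0], [258.0, 140.0], [211.0, 140.0]]
clip 0.68 [332.8, 269.6] 159 [[325.0, 264.0], [342.0, 264.0], [342.0, 273.0], [325.0, 273.0]]
clip 0.61 [330.3, 207.7] 33 [[330.0, 203.0], [338.0, 203.0], [338.0, 207.0], [330.0, 207.0]]
stand 0.59 [330.3, 207.4] 232 [[319.2000427246094, 201.6000213623047], [337.8000183105469, 195.40000915527344], [342.3999938964844, 209.1999969482422], [323.8000183105469, 215.40000915527344]]
```

View pics/b.png

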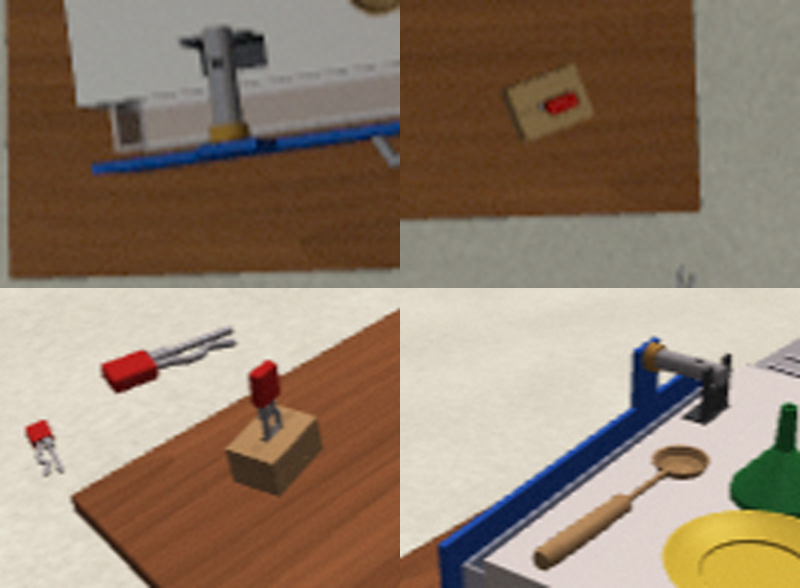

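The crop confirms it: the upright clip in the wooden block is clearly smaller than the lying one with the big tab and larger than the tiny one. The pin's cross hole also shows at top pixel (164.5,185.8), and the lug and boss are at about (167,203). Next I'll work out the yaws and the push approach.

```bash
cat >> h.py <<'E'
def go(p1,yawz,say=True):
    """shift/turn to TCP p1, tool x down, tool z (jaw) along world yaw yawz (nearest half turn)"""
    p,Q,s=pose(); best=None
    for y in(yawz,yawz+np.pi):
        x=np.array([0,0,-1.]);z=np.array([np.cos(y),np.sin(y),0]);T=np.c_[x,np.cross(z,x),z]
        rv=R.from_matrix(Q.T@T).as_rotvec()
        if say: print('shift cm',np.round(Q.T@(np.array(p1)-p)*100,2),'turn',np.round(rv,3),'j6',round(s['joints'][5],2))
E
python3 - <<'E'
from h import *
np.set_printoptions(precision=4,suppress=True)
p,Q,s=pose(); print(Q)
a=atz('top',(110+95/4,170+168/4),.12);b=atz('top',(110+400/4,170+128/4),.12);d=a-b;print('unit y yaw',np.degrees(np.arctan2(d[1],d[0]))-90)
a=atz('top',(114.87,97),.133);b=atz('top',(261.5,76.3),.133);d=a-b;print('unit y yaw',np.degrees(np.arctan2(d[1],d[0]))-90)
print('lug mid', atz('top',(167,206),.188),'hole',atz('top',(164.5,185.8),.186),'boss',atz('top',(110+228/4,170+132/4),.186))
a=atz('top',(319.2,201.6),.052);b=atz('top',(337.8,195.4),.052);d=b-a;print('stand y yaw',np.degrees(np.arctan2(d[1],d[0])))
print('stand c',atz('top',(330.8,205.4),.052),'tab c',atz('top',(295+561/4,180+103/4),.106))
for n,q,z in(('tumb',(140.8,133.7),.133),('jar',(172.1,120.1),.133),('fun',(198.2,136.9),.133)):print(n,atz('top',q,z))
go([.41,.17,.262],np.radians(97))
E
```

```text
[[-0.      0.9335  0.3586]
 [-0.      0.3586 -0.9335]
 [-1.     -0.      0.    ]]
unit y yaw 6.055558984077578
unit y yaw 6.9003729794743975
lug mid [0.483  0.1805 0.188 ] hole [0.5402 0.1871 0.186 ] boss [0.4914 0.1808 0.186 ]
stand y yaw -73.06159178693923
stand c [ 0.4736 -0.3108  0.052 ] tab c [ 0.4643 -0.6199  0.106 ]
tumb [0.7018 0.2689 0.133 ]
jar [0.7407 0.1749 0.133 ]
fun [0.6882 0.0977 0.133 ]
shift cm [  4.19  44.37 -58.67] turn [-2.897 -0.     0.   ] j6 -0.21
shift cm [  4.19  44.37 -58.67] turn [0.245 0.    0.   ] j6 -0.21
```

>>> send_rows:
  targets: "4 44.3 -58.6 0.245 0 0;4 44.3 -58.6 0.245 0 0;4 44.3 -58.6 0.245 0 0;4 44.3 -58.6 0.245 0 0;4 44.3 -58.6 0.245 0 0;4 44.3 -58.6 0.245 0 0;4 44.3 -58.6 0.245 0 0;4 44.3 -58.6 0.245 0 0"
  claw: 1
  squeeze: 30

```text
clock: 2.6
tool_pos: [0.3447, -0.0553, 0.2772]
tcp_rot: [1.12, 1.262, -1.119]
wrist_force: [1.7, -0.1, -0.2]
width: 0.0003
```

```bash
python3 -c "
from h import *
go([.425,.171,.246],np.radians(96.8))"
```

```text
shift cm [  3.11  10.69 -21.5 ] turn [-3.139e+00  3.000e-03  2.000e-03] j6 0.95
shift cm [  3.11  10.69 -21.5 ] turn [ 0.002  0.001 -0.002] j6 0.95
```

>>> send_rows:
  targets: "3.1 6 -21.5 0 0 0;3.1 6 -21.5 0 0 0;3.1 6 -21.5 0 0 0;3.1 6 -21.5 0 0 0;3.1 8 -21.5 0 0 0;3.1 10.5 -21.5 0 0 0;3.1 10.5 -21.5 0 0 0"

```text
clock: 3.48
tool_pos: [0.4236, 0.1693, 0.2459]
tcp_rot: [1.119, 1.264, -1.119]
wrist_force: [-1.2, 0.2, 0.1]
width: -0.0003
```

```bash
python3 - <<'E'
from h import *
np.set_printoptions(precision=4,suppress=True)
P=pose(); print(P[0],P[2]['joints'])
im=imaging.snapshot('wrist'); cv2.imwrite('pics/c.png',cv2.resize(im[...,::-1],None,fx=1.5,fy=1.5))
for n,z in(('lug_face',.178),('pin',.176),('pin_top',.186),('bracket_top',.188)):
  for q in imaging.landmark_of('wrist',n)[:2]: print(n,np.round(q['at'],1),round(q['conf'],2),atz('wrist',q['at'],z,P))
E
```

```text
[0.4236 0.1693 0.2459] [ 0.1191 -0.0273  1.9537 -0.0001  1.2147  1.5679]
lug_face [244.5 138.3] 0.87 [0.4794 0.1819 0.178 ]
pin [246.5  11.1] 0.67 [0.5407 0.1886 0.176 ]
pin_top [250.5   0. ] 0.74 [0.5428 0.1868 0.186 ]
bracket_top [249.2   3.3] 0.37 [0.5404 0.187  0.188 ]
```

View pics/c.png

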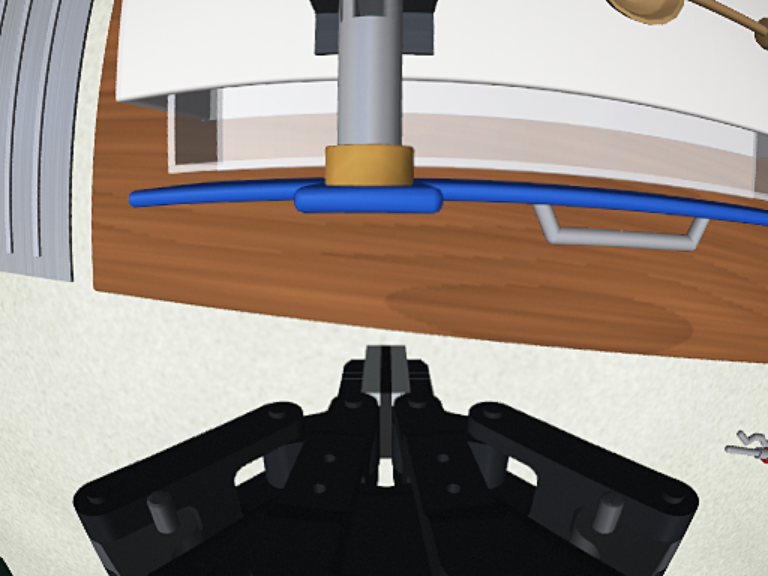

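The wrist view shows the closed fingers centred in front of the blue lug, which is at about (245,138) in native pixels, with the pin behind it. The lug face is 46 mm ahead and 6 mm sideways. Now I'll push.

>>> send_rows:
  targets: "0.5 3.5 -0.6 0 0 0;0.5 4.4 -0.6 0 0 0;0.5 4.8 -0.6 0 0 0;0.5 5.3 -0.6 0 0 0;0.5 5.8 -0.6 0 0 0;0.5 6.3 -0.6 0 0 0;0.5 6.8 -0.6 0 0 0"

```text
clock: 4.6
tool_pos: [0.4867, 0.1828, 0.2405]
tcp_rot: [1.115, 1.268, -1.124]
wrist_force: [-8.9, -2.4, 6.0]
width: -0.0002
```

>>> send_rows:
  targets: "0 0.4 0 0 0 0;0 0.7 0 0 0 0;0 1 0 0 0 0;0 1.2 0 0 0 0"

```text
clock: 5.1
tool_pos: [0.4987, 0.1842, 0.2405]
tcp_rot: [1.115, 1.268, -1.124]
wrist_force: [-8.6, -3.2, 5.5]
width: 0.0001
```

>>> send_rows:
  targets: "0 0.3 0 0 0 0;0 0.5 0 0 0 0;0 0.6 0 0 0 0"

```text
clock: 5.48
tool_pos: [0.5046, 0.1849, 0.2405]
tcp_rot: [1.115, 1.268, -1.124]
wrist_force: [-9.0, -2.7, 5.8]
width: -0.0004
```

>>> send_rows:
  targets: "0 0.2 0 0 0 0;0 0.3 0 0 0 0;0 0.4 0 0 0 0"

```text
clock: 5.85
tool_pos: [0.5085, 0.1853, 0.2405]
tcp_rot: [1.115, 1.268, -1.124]
wrist_force: [-8.9, -3.5, 6.5]
width: 0.0003
```

>>> send_rows:
  targets: "0 0.2 0 0 0 0;0 0.3 0 0 0 0;0 0.4 0 0 0 0"

```text
clock: 6.22
tool_pos: [0.5107, 0.1857, 0.2405]
tcp_rot: [1.112, 1.271, -1.128]
wrist_force: [-19.4, -4.7, 15.1]
width: 0.0002
```

>>> send_rows:
  targets: "0 0.1 0 0 0 0;0 0.2 0 0 0 0;0 0.2 0 0 0 0;0 0.2 0 0 0 0"

```text
clock: 6.72
tool_pos: [0.511, 0.1857, 0.2405]
tcp_rot: [1.109, 1.274, -1.131]
wrist_force: [-27.0, -7.1, 19.8]
width: 0.0003
```

>>> send_rows:
  targets: "0 -3 0 0 0 0;-2 -3.2 0 0 0 0;-6 -3.2 0 0 0 0;-6 -3.2 0 0 0 0;-6 -3.2 0 0 0 0"

```text
clock: 7.35
tool_pos: [0.4847, 0.1827, 0.3005]
tcp_rot: [1.119, 1.264, -1.119]
wrist_force: [-0.0, -0.4, 0.1]
width: 0.0001
```

```bash
python3 - <<'E'
from h import *
np.set_printoptions(precision=4,suppress=True)
P=pose(); print(P[0],P[2]['joints'],P[2]['wrist_force'],P[2]['tcp_rot'])
im=imaging.snapshot('wrist'); cv2.imwrite('pics/d0.png',im[...,::-1]); cv2.imwrite('pics/d.png',cv2.resize(im[20:220,150:360,::-1],None,fx=3,fy=3,interpolation=cv2.INTER_CUBIC)[:600])
for n,z in(('lug_face',.178),('pin',.176),('pin_top',.186),('bracket_top',.188)):
  for q in imaging.landmark_of('wrist',n)[:2]: print(n,np.round(q['at'],1),round(q['conf'],2),atz('wrist',q['at'],z,P))
np.savez('pd.npz',p=P[0],Q=P[1])
E
```

```text
[0.4847 0.1827 0.3005] [ 0.1311  0.056   1.7523 -0.0001  1.3336  1.5801] [-0.0091 -0.3586  0.0531] [ 1.1188  1.2645 -1.1193]
lug_face [260.7 162.1] 0.92 [0.5212 0.1847 0.178 ]
pin [256.7  68.9] 0.93 [0.5815 0.1947 0.176 ]
pin_top [262.9  61.6] 0.59 [0.5851 0.1913 0.186 ]
bracket_top [259.8 102.5] 0.81 [0.5593 0.1901 0.188 ]
```

View pics/d.png

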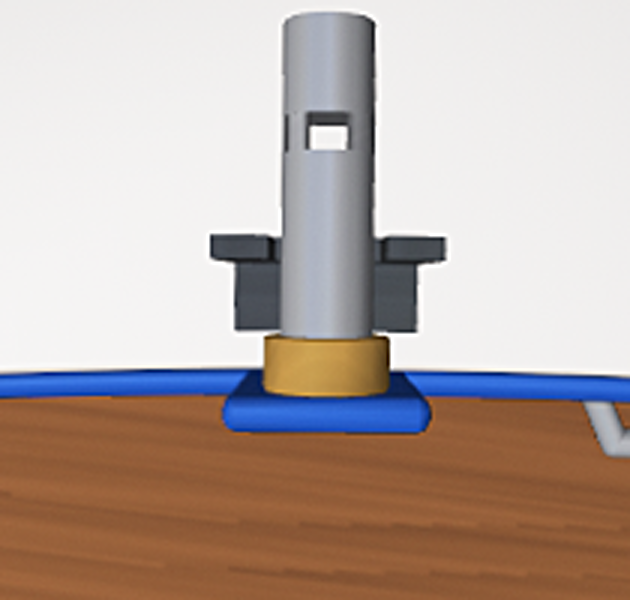

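The view shows the drawer shut and the cross hole clearly visible, with its upper opening at native pixel (259.7,63.7) and the bracket top at about (259.5,103). I'll compute the hole, the pin yaw and the clip approach.

```bash
python3 - <<'E'
from h import *
np.set_printoptions(precision=4,suppress=True)
d=np.load('pd.npz');P=(d['p'],d['Q'])
f=lambda c,r,z:atz('wrist',(150+(c+.5)/3-.5,20+(r+.5)/3-.5),z,P)
h=f(329,131,.1855);print('hole',h)
print([f(c,r,.1852) for c,r in((305,112),(353,112),(305,150),(353,150))])
a=f(329,25,.18);b=f(328,325,.18);v=a-b;print('pin yaw',np.degrees(np.arctan2(v[1],v[0])))
a=f(222,415,.187);b=f(431,415,.187);v=a-b;print('lug yaw',np.degrees(np.arctan2(v[1],v[0]))-90, np.linalg.norm(v))
a=f(211,248,.188);b=f(445,248,.188);v=a-b;print('brk yaw',np.degrees(np.arctan2(v[1],v[0]))-90,np.linalg.norm(v),(a+b)/2)
print('tab c',atz('top',(295+161/4,180+103/4),.106), 'stand',atz('top',(330.8,205.4),.052))
go([.474,-.30,.30],np.radians(16.9))
E
```

```text
hole [0.5838 0.1934 0.1855]
[array([0.5873, 0.1987, 0.1852]), array([0.5886, 0.189 , 0.1852]), array([0.5793, 0.1977, 0.1852]), array([0.5805, 0.188 , 0.1852])]
pin yaw 6.808582959154855
lug yaw 7.02279839410366 0.04354862519930871
brk yaw 7.072706397557752 0.047362537908417296 [0.5597 0.1906 0.188 ]
tab c [ 0.472  -0.3127  0.106 ] stand [ 0.4736 -0.3108  0.052 ]
shift cm [-0.02 -6.94 47.79] turn [-1.744 -0.002  0.001] j6 1.58
shift cm [-0.02 -6.94 47.79] turn [1.398 0.001 0.002] j6 1.58
```

>>> send_rows:
  targets: "0 -6.9 48.5 -1.744 0 0;0 -6.9 48.5 -1.744 0 0;0 -6.9 48.5 -1.744 0 0;0 -6.9 48.5 -1.744 0 0;0 -6.9 48.5 -1.744 0 0;0 -6.9 48.5 -1.744 0 0;0 -6.9 48.5 -1.744 0 0;0 -6.9 48.5 -1.744 0 0"
  claw: -0.2

```text
clock: 8.6
tool_pos: [0.4768, -0.2667, 0.3002]
tcp_rot: [0.079, 1.57, -0.078]
wrist_force: [0.7, 0.7, -0.8]
width: 0.0513
```

```bash
python3 -c "
from h import *
go([.474,-.312,.26],np.radians(16.9))"
```

```text
shift cm [ 4.02 -4.53  0.18] turn [-0.395 -0.    -0.001] j6 -0.63
shift cm [ 4.02 -4.53  0.18] turn [ 2.747e+00 -1.000e-03  0.000e+00] j6 -0.63
```

>>> send_rows:
  targets: "2 -3 0.2 -0.2 0 0;4 -4.5 0.2 -0.395 0 0;4 -4.5 0.2 -0.395 0 0;4 -4.5 0.2 -0.395 0 0;4 -4.5 0.2 -0.395 0 0"

```text
clock: 9.22
tool_pos: [0.475, -0.3094, 0.2618]
tcp_rot: [-0.227, 1.558, 0.226]
wrist_force: [0.5, 0.4, -0.2]
width: 0.0511
```

```bash
python3 - <<'E'
from h import *
np.set_printoptions(precision=4,suppress=True)
P=pose(); print(P[0],P[2]['wrist_force'],P[2]['width'])
im=imaging.snapshot('wrist'); cv2.imwrite('pics/e0.png',im[...,::-1]); cv2.imwrite('pics/e.png',cv2.resize(im[120:320,156:356,::-1],None,fx=3,fy=3,interpolation=cv2.INTER_CUBIC))
for n,z in(('clip',.026),('clip_seat',.06),('stand',.018)):
  for q in imaging.landmark_of('wrist',n)[:2]: print(n,np.round(q['at'],1),round(q['conf'],2),atz('wrist',q['at'],z,P))
np.savez('pe.npz',p=P[0],Q=P[1])
hsv=cv2.cvtColor(im,cv2.COLOR_RGB2HSV); m=(((hsv[...,0]<6)|(hsv[...,0]>174))&(hsv[...,1]>170)&(hsv[...,2]>60)).astype(np.uint8)
for c in cv2.findContours(m,0,2)[0]:
  if cv2.contourArea(c)>60: print(cv2.minAreaRect(c))
E
```

```text
[ 0.475  -0.3094  0.2618] [ 0.5124  0.364  -0.1506] 0.05106164715256437
clip [124.9 233.9] 0.97 [ 0.3427 -0.4183  0.026 ]
clip [111.9  61.2] 0.96 [ 0.2851 -0.2261  0.026 ]
clip_seat [255.5 195.4] 0.85 [ 0.4767 -0.3183  0.06  ]
clip_seat [104.2 225.2] 0.81 [ 0.3293 -0.3971  0.06  ]
stand [254.4 187.8] 0.8 [ 0.4763 -0.3219  0.018 ]
((87.93077850341797, 215.7461700439453), (16.99275779724121, 13.023646354675293), 29.744882583618164)
((252.5953369140625, 201.52529907226562), (33.43476867675781, 14.596519470214844), 86.42366790771484)
((85.7264175415039, 146.20755004882812), (25.686424255371094, 34.889583587646484), 15.945394515991211)
```

View pics/e.png

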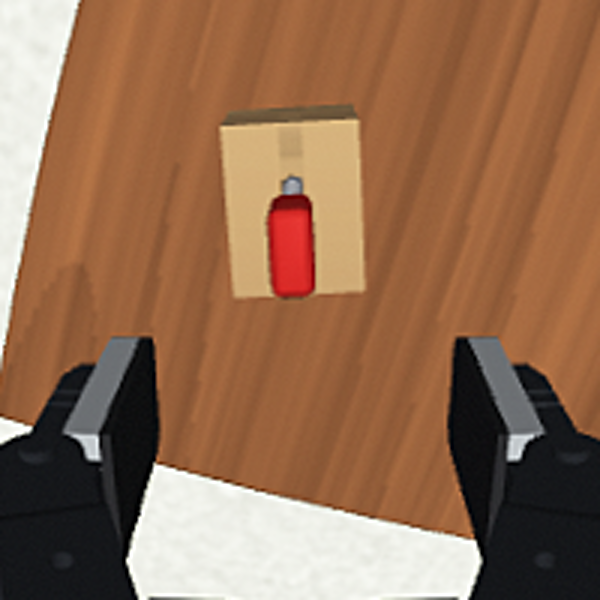

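The picture shows the clip's red tab, top face centred at about (253,203), standing in the block between the open jaws and nearly aligned with them. I'll refine the position and yaw.

```bash
python3 - <<'E'
from h import *
np.set_printoptions(precision=4,suppress=True)
d=np.load('pe.npz');P=(d['p'],d['Q'])
f=lambda c,r,z:atz('wrist',(156+(c+.5)/3-.5,120+(r+.5)/3-.5),z,P)
c=[f(*q,.052) for q in((220,125),(358,118),(365,292),(233,297))]
print('stand',np.mean(c,0)); v=c[0]+c[1]-c[2]-c[3]; print('yaw y',np.degrees(np.arctan2(v[1],v[0])),np.linalg.norm(v)/2)
v=c[1]+c[2]-c[0]-c[3]; print('x',np.degrees(np.arctan2(v[1],v[0])),np.linalg.norm(v)/2)
im=cv2.imread('pics/e0.png').astype(int); m=(im[...,2]>190)&(im[...,1]<70); m[:,:200]=0; m[:,320:]=0
ys,xs=np.nonzero(m); print('top face',xs.mean(),ys.mean(),len(xs),xs.min(),xs.max(),ys.min(),ys.max())
t=atz('wrist',(xs.mean(),ys.mean()),.114,P);print('tab',t)
w=np.array([atz('wrist',(x,y),.114,P)[:2] for x,y in zip(xs,ys)]);U,S,V=np.linalg.svd(w-w.mean(0));print('tab yaw',np.degrees(np.arctan2(V[0,1],V[0,0])),np.ptp((w-w.mean(0))@V.T,axis=0))
yaw=np.radians(16.9); print('tool yaw',np.degrees(np.arctan2(P[1][1,2],P[1][0,2])))
go([t[0],t[1],.114-.013+.054],yaw)
E
```

```text
stand [ 0.474  -0.3155  0.052 ]
yaw y 109.5938932919035 0.05835052356738074
x 19.145239817065878 0.04401983184952759
top face 252.71803278688526 203.0 305 247 258 190 216
tab [ 0.4722 -0.3099  0.114 ]
tab yaw -71.9313820152111 [0.021  0.0087]
tool yaw 16.529878003373728
shift cm [10.64  0.06 -0.26] turn [-0.005  0.001  0.001] j6 -1.08
shift cm [10.64  0.06 -0.26] turn [ 3.136  0.002 -0.001] j6 -1.08
```

>>> send_rows:
  targets: "5 0.1 -0.25 -0.035 0 0;9 0.1 -0.25 -0.035 0 0;10.5 0.1 -0.25 -0.035 0 0;10.5 0.1 -0.25 -0.035 0 0;10.5 0.1 -0.25 -0.035 0 0"

```text
clock: 10.05
tool_pos: [0.4727, -0.3106, 0.1576]
tcp_rot: [-0.257, 1.554, 0.253]
wrist_force: [0.2, -0.2, -0.4]
width: 0.0511
```

>>> send_rows:
  targets: "0 0 0 0 0 0;0 0 0 0 0 0;0 0 0 0 0 0;0 0 0 0 0 0;0 0 0 0 0 0;0 0 0 0 0 0"
  claw: 1
  squeeze: 80

```text
clock: 10.8
tool_pos: [0.4721, -0.3101, 0.1565]
tcp_rot: [-0.255, 1.555, 0.254]
wrist_force: [-0.8, 0.4, 6.1]
width: 0.0103
```

>>> send_rows:
  targets: "-4 0 0 0 0 0;-8 0 0 0 0 0;-14 0 0 0 0 0;-19.5 0 0 0 0 0;-19.5 0 0 0 0 0;-19.5 0 0 0 0 0"

```text
clock: 11.55
tool_pos: [0.4714, -0.3093, 0.3497]
tcp_rot: [-0.254, 1.557, 0.256]
wrist_force: [0.1, -0.1, -1.4]
width: 0.0108
```

```bash
python3 -c "
from h import *
print(pose()[0]);go([.57,.18,.35],np.radians(7))"
```

```text
[ 0.47142701 -0.30932056  0.34966612]
shift cm [1.000e-02 4.324e+01 2.494e+01] turn [ 0.202 -0.001 -0.001] j6 -1.12
shift cm [1.000e-02 4.324e+01 2.494e+01] turn [-2.939e+00  2.000e-03 -1.000e-03] j6 -1.12
```

>>> send_rows:
  targets: "0 5 3 0.03 0 0;0 10 6 0.06 0 0;0 15 9 0.09 0 0;0 20 12 0.12 0 0;0 25 15 0.15 0 0;0 30 18 0.18 0 0;0 34 20 0.2 0 0;0 38 22.5 0.202 0 0"

```text
clock: 12.55
tool_pos: [0.5629, 0.1239, 0.3477]
tcp_rot: [-0.096, 1.574, 0.096]
wrist_force: [0.4, 0.2, -0.5]
width: 0.0106
```

>>> send_rows:
  targets: "0 3 2 0 0 0;0 5 2.5 0 0 0;0 5 2.5 0 0 0;0 5 2.5 0 0 0;0 5 2.5 0 0 0"

```text
clock: 13.18
tool_pos: [0.5825, 0.1737, 0.3507]
tcp_rot: [-0.095, 1.569, 0.095]
wrist_force: [0.5, -0.1, 0.2]
width: 0.0108
```

```bash
python3 - <<'E'
from h import *
np.set_printoptions(precision=4,suppress=True)
P=pose(); print(P[0],P[2]['wrist_force'],P[2]['width'],P[2]['joints'],'yaw',np.degrees(np.arctan2(P[1][1,2],P[1][0,2])))
im=imaging.snapshot('wrist'); cv2.imwrite('pics/f0.png',im[...,::-1]); 
for n in('clip','clip_seat','pin','pin_top'):
  for c in ('wrist',):
    for q in imaging.landmark_of(c,n)[:2]: print(n,np.round(q['at'],1),round(q['conf'],2),atz('wrist',q['at'],.186,P))
s=imaging.snapshot('scene')
for n in('clip','clip_seat','pin'): print('scene',n,[(np.round(q['at'],1),round(q['conf'],2)) for q in imaging.landmark_of('scene',n)[:3]])
A=cv2.resize(im[90:290,186:346],None,fx=3,fy=3,interpolation=cv2.INTER_CUBIC)
B=cv2.resize(s[30:180,265:345],None,fx=4,fy=4,interpolation=cv2.INTER_CUBIC)
cv2.imwrite('pics/f.png',np.hstack([A,B])[...,::-1]);np.savez('pf.npz',p=P[0],Q=P[1]); cv2.imwrite('pics/fs0.png',s[...,::-1])
E
```

```text
[0.5825 0.1737 0.3507] [ 0.5202 -0.1493  0.2351] 0.010840271382194868 [ 0.0949  0.2189  1.4673 -0.0003  1.4557 -0.0261] yaw 6.93447450344963
clip [258.3 229.1] 0.88 [0.5872 0.1461 0.186 ]
clip_seat [254.9 243.9] 0.86 [0.586  0.1319 0.186 ]
clip_seat [340.2 252.2] 0.49 [0.6636 0.1317 0.186 ]
pin [262.3 171. ] 0.7 [0.5843 0.1963 0.186 ]
pin_top [263.6 172.8] 0.74 [0.5855 0.1949 0.186 ]
scene clip [(array([334.3, 128. ]), 0.65), (array([154.2, 214.3]), 0.57), (array([100.7, 257.9]), 0.4)]
scene clip_seat [(array([140.1, 221.9]), 0.82), (array([333.3, 115.7]), 0.71), (array([ 96.2, 257.8]), 0.42)]
scene pin [(array([338.6, 142.3]), 0.72), (array([317.6, 133. ]), 0.53)]
```

View pics/f.png

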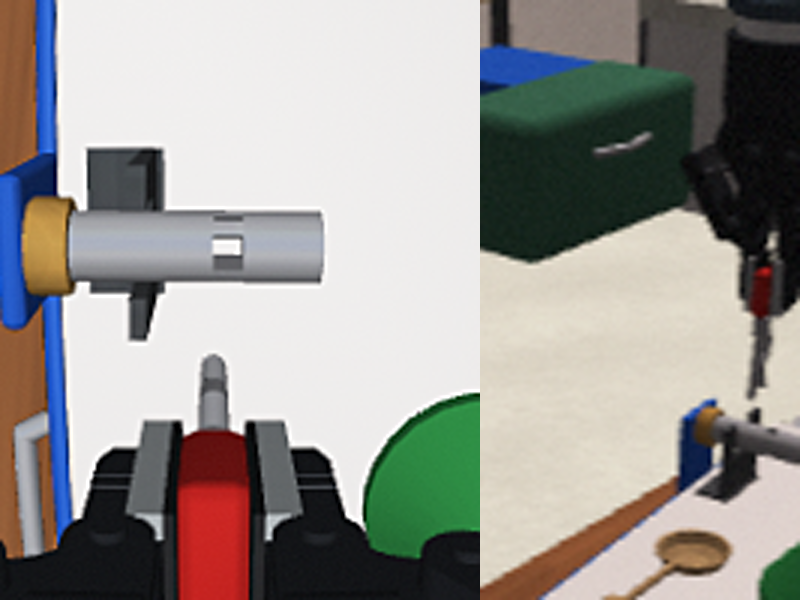

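The left half is the wrist view: the clip is held straight between the pads with the visible wire tip at native (257,209), and the hole's opening is at about (262,172). The right half shows the clip upright above the pin. Next I'll decide on which side of the tab the leg is by projecting both hypotheses.

```bash
python3 - <<'E'
from h import *
np.set_printoptions(precision=4,suppress=True)
d=np.load('pf.npz');p,Q=d['p'],d['Q']
def wproj(t):
    m=imaging.camera_model('wrist');K=m['camera_matrix'];H=np.array(m['hand_eye']);c=np.linalg.inv(H)@np.r_[t,1];r=np.hypot(c[0],c[1]);th=np.arctan2(r,c[2])
    return np.array([K[0,0]*th*c[0]/r+K[0,2],K[1,1]*th*c[1]/r+K[1,2]])
def sproj(w):
    m=imaging.camera_model('scene');K=m['camera_matrix'];c=rot(m['attitude']).T@(w-m['xyz']);return (K@c/c[2])[:2]
z0=.1305
for s in(1,-1):
  for nm,y,z in(('tip',0,0),('seat',0,34),('bowend',14,5),('bowneck',8,22),('tabtop lo',-8,88),('tabtop hi',16,88)):
    t=np.array([z0-z/1000,s*(y-4)/1000,0]); a=wproj(t);b=sproj(p+Q@t)
    print(s,nm,a.round(1),'crop',((a-[186,90])*3).round(),'scene',b.round(1),((b-[265,30])*4+[480,0]).round())
f=lambda c,r,z:atz('wrist',(186+(c+.5)/3-.5,90+(r+.5)/3-.5),z,(p,Q))
print('hole',f(228.5,243,.1855), [f(*q,.1852) for q in((213,222),(243,222),(213,266),(243,266))])
a=f(320,246,.18);b=f(80,246,.18);v=a-b;print('pin yaw',np.degrees(np.arctan2(v[1],v[0])))
E
```

```text
1 tip [256.5 216.3] crop [212. 379.] scene [334.6 128.4] [758. 394.]
1 seat [256.4 235.2] crop [211. 436.] scene [335.6 116.5] [762. 346.]
1 bowend [256.5 199.5] crop [212. 329.] scene [337.1 124.9] [768. 380.]
1 bowneck [256.5 216.2] crop [211. 378.] scene [336.6 119.8] [766. 359.]
1 tabtop lo [256.2 297.8] crop [210. 623.] scene [335.8  97.7] [763. 271.]
1 tabtop hi [256.1 251.4] crop [210. 484.] scene [340.1  95. ] [780. 260.]
-1 tip [256.5 205.6] crop [212. 347.] scene [335.9 127.4] [764. 390.]
-1 seat [256.4 222.9] crop [211. 399.] scene [337.  115.6] [768. 342.]
-1 bowend [256.5 226.6] crop [212. 410.] scene [333.7 127.4] [755. 390.]
-1 bowneck [256.5 227.8] crop [211. 413.] scene [335.2 120.8] [761. 363.]
-1 tabtop lo [256.1 251.4] crop [210. 484.] scene [340.1  95. ] [780. 260.]
-1 tabtop hi [256.2 297.8] crop [210. 623.] scene [335.8  97.7] [763. 271.]
hole [0.5839 0.1964 0.1855] [array([0.5791, 0.2015, 0.1852]), array([0.587 , 0.2025, 0.1852]), array([0.5805, 0.1896, 0.1852]), array([0.5886, 0.1905, 0.1852])]
pin yaw 6.91826260143389
```

```bash
python3 - <<'E'
import cv2,numpy as np
w=cv2.imread('pics/f0.png');s=cv2.imread('pics/fs0.png')
A=cv2.resize(w[190:290,226:291],None,fx=6,fy=6,interpolation=cv2.INTER_CUBIC)
B=cv2.resize(s[80:160,315:365],None,fx=7.5,fy=7.5,interpolation=cv2.INTER_CUBIC)
cv2.imwrite('pics/g.png',np.hstack([A,B]))
E
```

```text
(no output)
```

View pics/g.png

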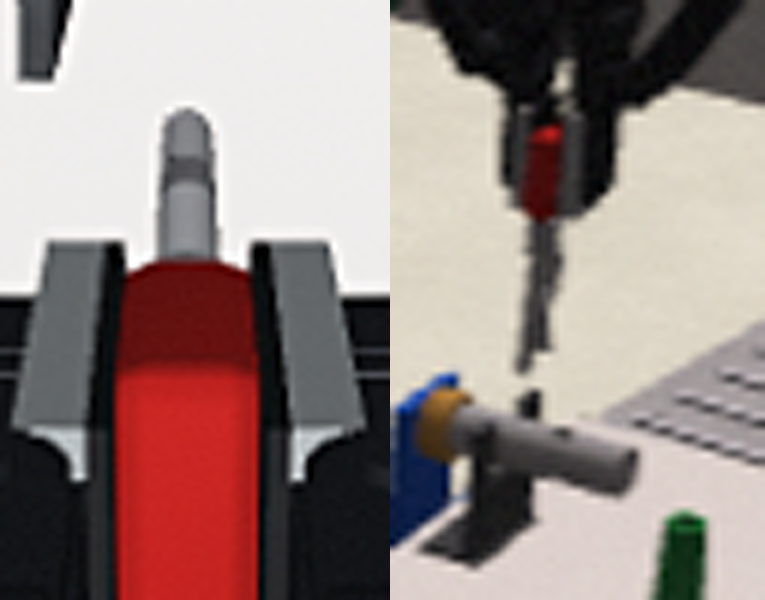

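The enlarged view settles it. In the scene half, the longer straight leg is on the left with its tip at about (333,128.7), and the bow bulges to the right. So the bow points to tool +y, towards the camera, and the leg is on the far side of the tab. I'll check the tilt from the tab edges and work out the alignment move.

```bash
cat >> h.py <<'E'
def wproj(t):
    m=imaging.camera_model('wrist');K=m['camera_matrix'];H=np.array(m['hand_eye']);c=np.linalg.inv(H)@np.r_[t,1];r=np.hypot(c[0],c[1]);th=np.arctan2(r,c[2])
    return np.array([K[0,0]*th*c[0]/r+K[0,2],K[1,1]*th*c[1]/r+K[1,2]])
E
python3 - <<'E'
from h import *
np.set_printoptions(precision=4,suppress=True)
d=np.load('pf.npz');p,Q=d['p'],d['Q']
for til in(0,3,6):
  c,s=np.cos(np.radians(til)),np.sin(np.radians(til)); o=[]
  for y,z in((16,88),(16,58),(14.5,3),(11,3),(8.5,22)):
    u=(75-z)*c+(y-4)*s; v=(y-4)*c-(75-z)*s   # rotate about grasp pt
    o.append(wproj(np.array([.0555+u/1000,v/1000,0]))[1].round(1))
  print(til,o)
f=lambda c,r,z:atz('wrist',(186+(c+.5)/3-.5,90+(r+.5)/3-.5),z,(p,Q))
h=f(228.5,251.5,.1854);print('hole',h,'edges',f(228,235,.1852),f(228,268,.1852));
print('hole in tool',Q.T@(h-p)*100,'leg wanted at tool y -0.4')
E
```

```text
0 [np.float64(251.4), np.float64(225.2), np.float64(198.0), np.float64(202.8), np.float64(215.4)]
3 [np.float64(249.3), np.float64(226.4), np.float64(203.0), np.float64(207.9), np.float64(219.4)]
6 [np.float64(247.2), np.float64(227.7), np.float64(208.1), np.float64(212.9), np.float64(223.5)]
hole [0.5842 0.1941 0.1854] edges [0.5835 0.1985 0.1852] [0.5846 0.1895 0.1852]
hole in tool [16.5283  2.0027  0.4191] leg wanted at tool y -0.4
```

All the evidence (tab edges, bow end, landmarks) suggests the clip leans a few degrees in the grip. I'll look at it broadside and from closer with the scene camera before inserting.

```bash
cat >> h.py <<'E'
def sproj(w):
    m=imaging.camera_model('scene');K=m['camera_matrix'];c=rot(m['attitude']).T@(np.array(w)-m['xyz']);return (K@c/c[2])[:2]
E
python3 - <<'E'
from h import *
for q in([.68,-.25,.42],[.7,-.15,.42],[.72,-.2,.44]):
    print(sproj([q[0],q[1],q[2]-.13]),sproj(q))
m=imaging.camera_model('scene')
q=np.array([.70,-.2,.42]);v=m['xyz']-q;y=np.arctan2(v[1],v[0]);print(np.degrees(y));go(q,y)
E
```

```text
[247.88798917 180.43985735] [244.00036289 110.72962355]
[292.71823984 163.23483233] [294.01275182  96.91458816]
[283.50197053 167.39143965] [283.81744421  95.62378241]
-47.78489933169064
shift cm [ -6.91 -38.63   7.08] turn [ 0.956  0.    -0.   ] j6 -0.03
shift cm [ -6.91 -38.63   7.08] turn [-2.185  0.     0.   ] j6 -0.03
```

>>> send_rows:
  targets: "-3 -2 0 0.05 0 0;-6 -6 1 0.2 0 0;-7 -11 2 0.35 0 0;-7 -17 3 0.5 0 0;-7 -23 4 0.65 0 0;-7 -29 5 0.8 0 0;-7 -35 6.5 0.9 0 0;-7 -38.6 7 0.956 0 0"

```text
clock: 14.62
tool_pos: [0.6996, -0.203, 0.4199]
tcp_rot: [0.654, 1.47, -0.655]
wrist_force: [-0.8, 1.1, -0.3]
width: 0.0109
```

>>> send_rows:
  targets: "0 0 0 0 0 0;0 0 0 0 0 0;0 0 0 0 0 0;0 0 0 0 0 0"

```text
clock: 15.12
tool_pos: [0.6993, -0.1983, 0.4213]
tcp_rot: [0.65, 1.471, -0.65]
wrist_force: [-0.3, -0.8, -1.4]
width: 0.0108
```

```bash
python3 - <<'E'
from h import *
np.set_printoptions(precision=4,suppress=True)
P=pose();p,Q=P[:2]; print(p,P[2]['width'],'yaw',np.degrees(np.arctan2(Q[1,2],Q[0,2])))
s=imaging.snapshot('scene'); cv2.imwrite('pics/h0.png',s[...,::-1]);np.savez('ph.npz',p=p,Q=Q)
for n in('clip','clip_seat'): print(n,[(np.round(q['at'],1),round(q['conf'],2)) for q in imaging.landmark_of('scene',n)[:3]])
t=sproj(p+Q@[.13,0,0]); c,r=(t-[45,75]).astype(int); print('crop origin',c,r)
for nm,y,z in(('tip',0,0),('seat',0,34),('leg50',0,50),('tabtop lo',-8,88),('tabtop hi',16,88)): 
    b=sproj(p+Q@[.1305-z/1000,(y-4)/1000,0]);print(nm,b.round(1),((b-[c,r])*6).round())
cv2.imwrite('pics/h.png',cv2.resize(s[r:r+95,c:c+90,::-1],None,fx=6,fy=6,interpolation=cv2.INTER_CUBIC))
E
```

```text
[ 0.6993 -0.1983  0.4213] 0.010797386931509782 yaw -47.65703709867081
clip [(array([156.5, 214.6]), 0.71), (array([269., 173.]), 0.59), (array([ 99.4, 261.1]), 0.52)]
clip_seat [(array([140.6, 222.9]), 0.85), (array([269.8, 155.7]), 0.73), (array([ 94.5, 257.2]), 0.41)]
crop origin 230 97
tip [273.3 172.5] [260. 453.]
seat [273.1 156. ] [258. 354.]
leg50 [273.  147.9] [258. 306.]
tabtop lo [268.  127.9] [228. 186.]
tabtop hi [282.1 127.7] [313. 184.]
```

View pics/h.png

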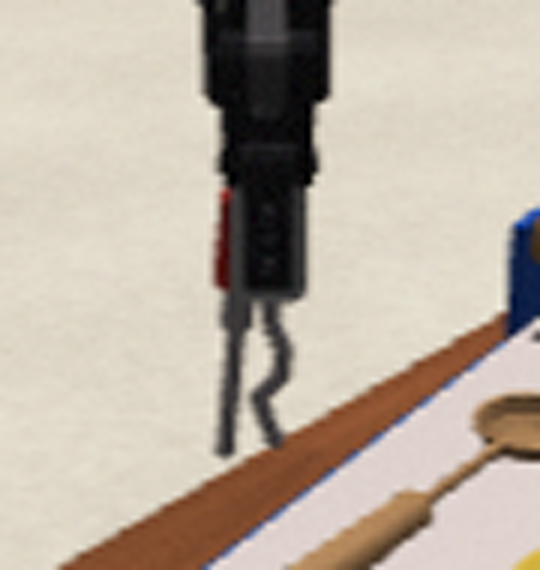

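This broadside view is decisive. The leg runs from crop (235,305) to its tip at (224,452), leaning about 5.5° towards tool −y, with the tip some 12 mm off the tool axis. The bow is on the +y side. I'll tilt the tool to make the leg plumb and aim the tip at the hole.

```bash
cat >> h.py <<'E'
TIP=np.array([.130,-.0125,0]); 
def gotip(tip,yawdeg=7.,tilt=.096,TIP=TIP):
    y=np.radians(yawdeg);x=np.array([0,0,-1.]);z=np.array([np.cos(y),np.sin(y),0])
    T=np.c_[x,np.cross(z,x),z]@R.from_rotvec([0,0,tilt]).as_matrix()
    p,Q,s=pose(); t=np.array(tip)-T@TIP
    print('tip now',np.round(p+Q@TIP,4),'shift cm',np.round(Q.T@(t-p)*100,2),'turn',np.round(R.from_matrix(Q.T@T).as_rotvec(),3),'F',np.round(s['wrist_force'],1))
E
python3 -c "
from h import *
gotip([.584,.1938,.27])"
```

```text
tip now [ 0.69   -0.2074  0.2911] shift cm [  2.04  17.91 -36.81] turn [-0.954  0.046  0.089] F [ 0.1 -0.3 -0.1]
```

>>> send_rows:
  targets: "0 2.5 -5 -0.14 0.007 0.013;0 5 -10.3 -0.28 0.014 0.026;0 7.5 -15.5 -0.42 0.021 0.039;0.5 10 -20.6 -0.56 0.028 0.052;1 12.5 -25.7 -0.7 0.035 0.065;1.5 15 -30.8 -0.84 0.042 0.08;2 17 -35 -0.92 0.045 0.088;2 17.9 -36.8 -0.954 0.046 0.089"

```text
clock: 16.27
tool_pos: [0.5831, 0.1954, 0.4007]
tcp_rot: [-0.023, 1.574, 0.174]
wrist_force: [-0.7, 0.2, -0.6]
width: 0.0101
```

>>> send_rows:
  targets: "0 0 0 0 0 0;0 0 0 0 0 0;0 0 0 0 0 0;0 0 0 0 0 0"

```text
clock: 16.77
tool_pos: [0.5848, 0.192, 0.4007]
tcp_rot: [-0.018, 1.573, 0.169]
wrist_force: [0.7, -0.9, 0.5]
width: 0.0108
```

```bash
python3 -c "
from h import *
gotip([.584,.1938,.200])"
```

```text
tip now [0.5848 0.192  0.2701] shift cm [ 6.99 -0.49 -0.06] turn [-0.003  0.    -0.   ] F [ 0.7 -0.9  0.5]
```

>>> send_rows:
  targets: "2 -0.1 -0.05 0 0 0;4 -0.3 -0.05 0 0 0;6 -0.4 -0.05 0 0 0;7 -0.5 -0.05 0 0 0;7 -0.5 -0.05 0 0 0;7 -0.5 -0.05 0 0 0"

```text
clock: 17.52
tool_pos: [0.584, 0.1948, 0.3314]
tcp_rot: [-0.02, 1.572, 0.171]
wrist_force: [0.1, -0.6, -0.5]
width: 0.0107
```

```bash
python3 - <<'E'
from h import *
np.set_printoptions(precision=4,suppress=True)
gotip([.584,.1938,.186]); P=pose();np.savez('pi.npz',p=P[0],Q=P[1])
w=imaging.snapshot('wrist');s=imaging.snapshot('scene')
cv2.imwrite('pics/iw0.png',w[...,::-1]);cv2.imwrite('pics/is0.png',s[...,::-1])
A=cv2.resize(w[130:280,216:301],None,fx=4,fy=4,interpolation=cv2.INTER_CUBIC)
B=cv2.resize(s[85:160,305:365],None,fx=8,fy=8,interpolation=cv2.INTER_CUBIC)[:600,:456]
cv2.imwrite('pics/i.png',np.hstack([A,B])[...,::-1])
print('tip pred scene',sproj(P[0]+P[1]@TIP),'hole',sproj([.584,.1938,.186]))
E
```

```text
tip now [0.5842 0.1949 0.2008] shift cm [ 1.46 -0.25 -0.02] turn [-0.001  0.001 -0.   ] F [ 0.1 -0.6 -0.5]
tip pred scene [339.63   132.1444] hole [338.888  137.1377]
```

View pics/i.png

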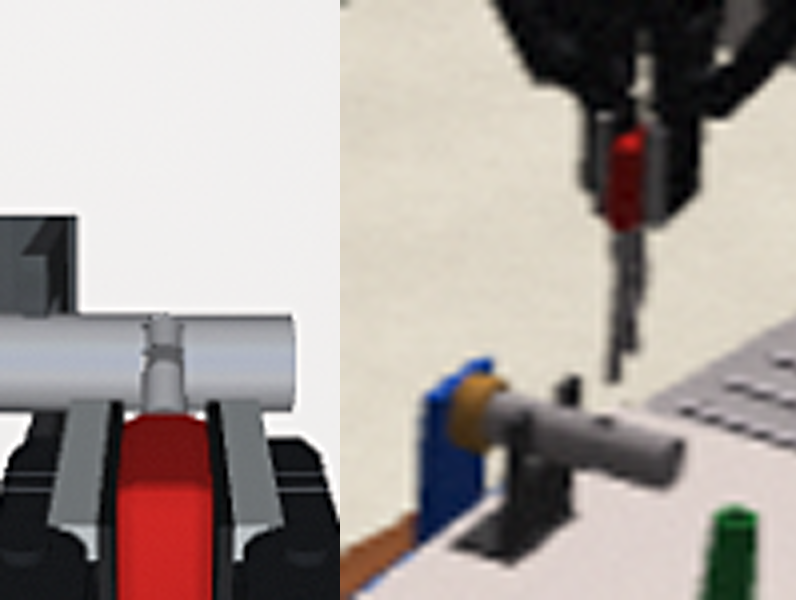

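>>> send_rows:
  targets: "0.5 -0.15 -0.02 0 0 0;1.0 -0.2 -0.02 0 0 0;1.2 -0.23 -0.02 0 0 0;1.4 -0.25 -0.02 0 0 0;1.5 -0.26 -0.02 0 0 0;1.6 -0.27 -0.02 0 0 0;1.6 -0.27 -0.02 0 0 0"

```text
clock: 18.5
tool_pos: [0.5836, 0.1936, 0.3144]
tcp_rot: [-0.02, 1.573, 0.171]
wrist_force: [-0.7, 0.5, 0.2]
width: 0.0109
```

```bash
python3 -c "
from h import *
gotip([.584,.1938,.186])"
```

```text
tip now [0.5836 0.1937 0.1838] shift cm [-0.22  0.04  0.04] turn [-0.001  0.    -0.   ] F [-0.7  0.5  0.2]
```

>>> send_rows:
  targets: "0.1 -0.01 0 0 0 0;0.2 -0.02 0 0 0 0;0.3 -0.03 0 0 0 0;0.3 -0.03 0 0 0 0"

```text
clock: 19.0
tool_pos: [0.5835, 0.1936, 0.3112]
tcp_rot: [-0.019, 1.573, 0.171]
wrist_force: [0.0, -0.4, -0.9]
width: 0.0107
```

>>> send_rows:
  targets: "0.1 -0.01 0 0 0 0;0.2 -0.02 0 0 0 0;0.3 -0.03 0 0 0 0;0.4 -0.04 0 0 0 0;0.4 -0.04 0 0 0 0"

```text
clock: 19.62
tool_pos: [0.5835, 0.1936, 0.3072]
tcp_rot: [-0.019, 1.573, 0.171]
wrist_force: [-0.3, 1.0, -0.4]
width: 0.011
```

```bash
python3 - <<'E'
from h import *
gotip([.584,.1938,.176])
s=imaging.snapshot('scene');w=imaging.snapshot('wrist')
A=cv2.resize(w[130:280,216:301],None,fx=4,fy=4,interpolation=cv2.INTER_CUBIC)
B=cv2.resize(s[85:160,305:365],None,fx=8,fy=8,interpolation=cv2.INTER_CUBIC)[:600,:456]
cv2.imwrite('pics/j.png',np.hstack([A,B])[...,::-1])
E
```

```text
tip now [0.5835 0.1937 0.1766] shift cm [0.06 0.01 0.05] turn [-0.001 -0.    -0.   ] F [-0.3  1.  -0.4]
```

View pics/j.png

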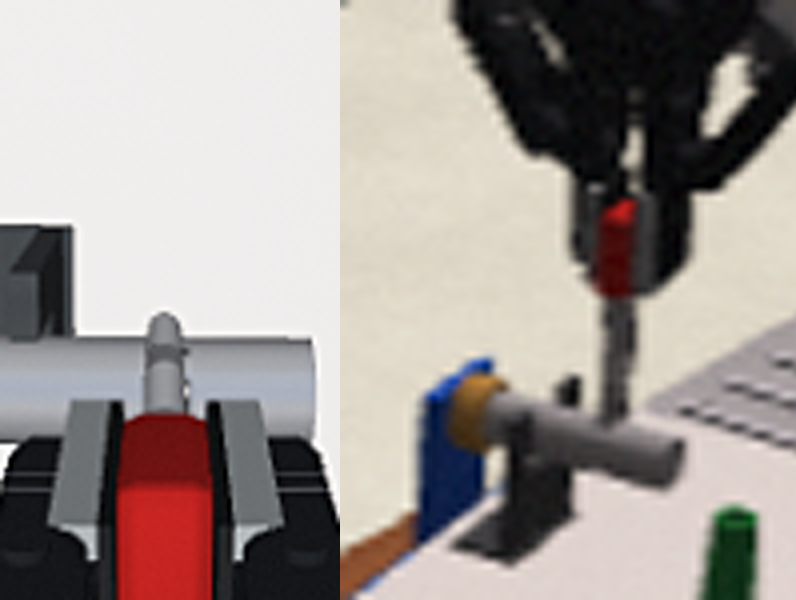

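The leg is entering the hole: the scene half shows it meeting the pin at (607,425), where the hole was, and in the wrist half the bow hangs past the pin's +y side. There is no force yet, so I'll continue gently.

>>> send_rows:
  targets: "0.1 -0.01 0.02 0 0 0;0.2 -0.02 0.03 0 0 0;0.3 -0.03 0.03 0 0 0;0.4 -0.04 0.03 0 0 0;0.4 -0.04 0.03 0 0 0"

```text
clock: 20.35
tool_pos: [0.5839, 0.1936, 0.3032]
tcp_rot: [-0.019, 1.573, 0.171]
wrist_force: [0.6, 0.6, -0.6]
width: 0.0105
```

>>> send_rows:
  targets: "0.1 -0.01 0 0 0 0;0.2 -0.02 0 0 0 0;0.3 -0.03 0 0 0 0;0.4 -0.04 0 0 0 0;0.4 -0.04 0 0 0 0"

```text
clock: 20.98
tool_pos: [0.584, 0.1938, 0.2995]
tcp_rot: [-0.019, 1.573, 0.171]
wrist_force: [-1.1, 1.7, 1.4]
width: 0.0105
```

>>> send_rows:
  targets: "0.1 -0.01 0 0 0 0;0.2 -0.02 0 0 0 0;0.3 -0.03 0 0 0 0;0.3 -0.03 0 0 0 0"

```text
clock: 21.48
tool_pos: [0.5841, 0.1942, 0.2966]
tcp_rot: [-0.019, 1.572, 0.172]
wrist_force: [0.5, 5.9, 3.7]
width: 0.0103
```

>>> send_rows:
  targets: "0.1 0.03 0 0 0 0;0.2 0.04 0 0 0 0;0.3 0.04 0 0 0 0;0.3 0.04 0 0 0 0"

```text
clock: 21.98
tool_pos: [0.5841, 0.1951, 0.2941]
tcp_rot: [-0.018, 1.572, 0.172]
wrist_force: [0.3, 5.9, 4.5]
width: 0.011
```

>>> send_rows:
  targets: "0.1 0.02 0 0 0 0;0.2 0.03 0 0 0 0;0.3 0.03 0 0 0 0;0.3 0.03 0 0 0 0"

```text
clock: 22.48
tool_pos: [0.5845, 0.1954, 0.2927]
tcp_rot: [-0.019, 1.57, 0.172]
wrist_force: [-2.2, 3.9, 12.1]
width: 0.0106
```

>>> send_rows:
  targets: "0.1 0 0 0 0 0;0.2 0 0 0 0 0;0.2 0 0 0 0 0"

```text
clock: 22.85
tool_pos: [0.5841, 0.1954, 0.2894]
tcp_rot: [-0.019, 1.571, 0.172]
wrist_force: [0.6, 5.8, 3.9]
width: 0.011
```

>>> send_rows:
  targets: "0.1 0 0 0 0 0;0.2 0 0 0 0 0;0.3 0 0 0 0 0;0.3 0 0 0 0 0"

```text
clock: 23.35
tool_pos: [0.5843, 0.1956, 0.286]
tcp_rot: [-0.019, 1.571, 0.171]
wrist_force: [1.9, 5.4, 3.6]
width: 0.0109
```

>>> send_rows:
  targets: "0.1 0 0 0 0 0;0.2 0 0 0 0 0;0.3 0 0 0 0 0;0.4 0 0 0 0 0;0.4 0 0 0 0 0"

```text
clock: 23.98
tool_pos: [0.5834, 0.1956, 0.2805]
tcp_rot: [-0.02, 1.574, 0.171]
wrist_force: [0.9, 3.4, -0.4]
width: 0.0109
```

>>> send_rows:
  targets: "0.1 0 0 0 0 0;0.2 0 0 0 0 0;0.3 0 0 0 0 0;0.3 0 0 0 0 0"

```text
clock: 24.48
tool_pos: [0.5835, 0.1957, 0.278]
tcp_rot: [-0.02, 1.574, 0.17]
wrist_force: [-0.1, 2.0, -0.3]
width: 0.0108
```

>>> send_rows:
  targets: "0.1 0 0 0 0 0;0.2 0 0 0 0 0;0.3 0 0 0 0 0;0.3 0 0 0 0 0"

```text
clock: 24.98
tool_pos: [0.5835, 0.1959, 0.2751]
tcp_rot: [-0.02, 1.574, 0.17]
wrist_force: [0.1, -1.5, -1.1]
width: 0.0106
```

>>> send_rows:
  targets: "0.1 0 0 0 0 0;0.2 0 0 0 0 0;0.3 0 0 0 0 0;0.3 0 0 0 0 0"

```text
clock: 25.48
tool_pos: [0.5839, 0.1961, 0.2728]
tcp_rot: [-0.02, 1.572, 0.17]
wrist_force: [1.5, -4.2, 1.6]
width: 0.0109
```

>>> send_rows:
  targets: "0.1 -0.05 0 0 0 0;0.2 -0.06 0 0 0 0;0.2 -0.06 0 0 0 0"

```text
clock: 25.85
tool_pos: [0.584, 0.1961, 0.2716]
tcp_rot: [-0.02, 1.572, 0.171]
wrist_force: [-0.8, -3.6, 6.9]
width: 0.0103
```

>>> send_rows:
  targets: "0.1 -0.03 0 0 0 0;0.1 -0.03 0 0 0 0;0.1 -0.03 0 0 0 0"

```text
clock: 26.22
tool_pos: [0.5841, 0.1961, 0.2714]
tcp_rot: [-0.019, 1.571, 0.171]
wrist_force: [-2.1, -4.4, 10.8]
width: 0.0107
```

```bash
python3 - <<'E'
from h import *
gotip([.584,.1938,.142])
s=imaging.snapshot('scene');w=imaging.snapshot('wrist')
A=cv2.resize(w[130:280,216:301],None,fx=4,fy=4,interpolation=cv2.INTER_CUBIC)
B=cv2.resize(s[85:160,305:365],None,fx=8,fy=8,interpolation=cv2.INTER_CUBIC)[:600,:456]
cv2.imwrite('pics/k.png',np.hstack([A,B])[...,::-1])
E
```

```text
tip now [0.5844 0.1962 0.1408] shift cm [-0.14 -0.21 -0.04] turn [-0.001  0.002 -0.001] F [-2.1 -4.4 10.8]
```

View pics/k.png

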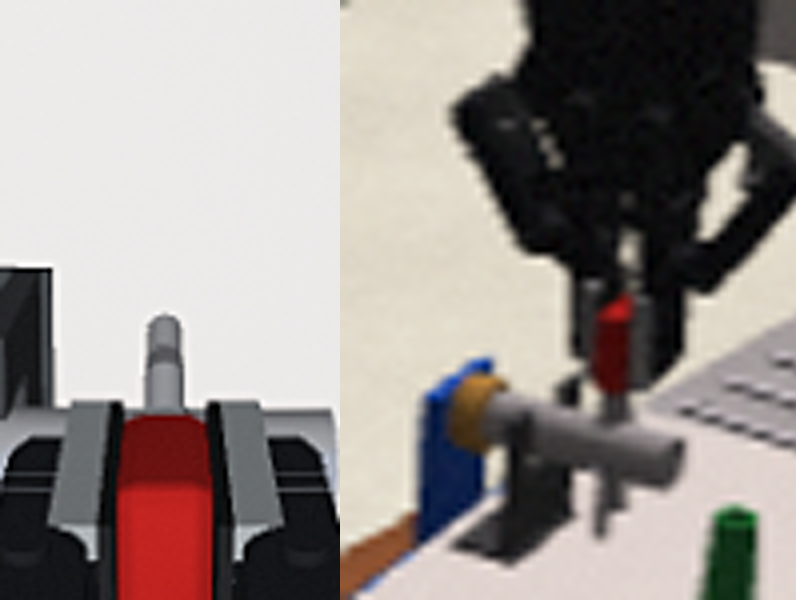

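The clip looks home: the collar is on the pin, the leg comes out below the pin at about (601,530) in the crop, and force rose against the hard stop at the right height. Now I'll relieve the load and release.

>>> send_rows:
  targets: "-0.1 -0.08 0 0 0 0;-0.15 -0.1 0 0 0 0;-0.15 -0.1 0 0 0 0"

```text
clock: 26.7
tool_pos: [0.584, 0.1956, 0.2716]
tcp_rot: [-0.018, 1.572, 0.172]
wrist_force: [0.3, 1.4, 5.9]
width: 0.0107
```

>>> send_rows:
  targets: "0 0 0 0 0 0;0 0 0 0 0 0;0 0 0 0 0 0;0 0 0 0 0 0;0 0 0 0 0 0"
  claw: 0.3

```text
clock: 27.32
tool_pos: [0.5837, 0.1948, 0.2707]
tcp_rot: [-0.019, 1.573, 0.171]
wrist_force: [-0.1, 0.4, -0.2]
width: 0.0297
```

Released with zero force. Retreating straight up.

>>> send_rows:
  targets: "-1 0.1 0 0 0 0;-2 0.2 0 0 0 0;-4 0.4 0 0 0 0;-7 0.7 0 0 0 0;-11 1.1 0 0 0 0;-13 1.2 0 0 0 0;-13 1.2 0 0 0 0"

```text
clock: 28.2
tool_pos: [0.5844, 0.1943, 0.4037]
tcp_rot: [-0.02, 1.569, 0.171]
wrist_force: [0.5, 0.1, -0.1]
width: 0.0299
```

```bash
python3 -c "
from h import *
go([.50,.19,.40],np.radians(7))"
```

```text
shift cm [ 0.39  0.56 -8.43] turn [-0.001  0.004 -0.096] j6 -0.03
shift cm [ 0.39  0.56 -8.43] turn [ 3.137 -0.151 -0.007] j6 -0.03
```

```bash
python3 - <<'E'
from h import *
np.set_printoptions(precision=4,suppress=True)
P=pose()
s=imaging.snapshot('scene');w=imaging.snapshot('wrist');
for n,z in(('clip_seat',.176),('lug_face',.178),('bracket_top',.188)):
  for q in imaging.landmark_of('wrist',n)[:1]: print(n,np.round(q['at'],1),round(q['conf'],2),atz('wrist',q['at'],z,P))
for n in('tumbler','plate','jar','funnel','spoon'): print(n,[np.round(q['at'],1) for q in imaging.landmark_of('scene',n)[:1]])
A=cv2.resize(w[110:260,176:301],None,fx=3.2,fy=4*.8,interpolation=cv2.INTER_CUBIC)
B=cv2.resize(s[85:165,305:365],None,fx=6,fy=6,interpolation=cv2.INTER_CUBIC)
cv2.imwrite('pics/l.png',np.hstack([A,B])[...,::-1])
E
```

```text
clip_seat [196.2 200.5] 0.72 [0.5218 0.1872 0.176 ]
bracket_top [229.1 204.9] 0.63 [0.5578 0.1895 0.188 ]
tumbler [array([336.5, 141.9])]
plate [array([343.4, 206.6])]
jar [array([384. , 173.6])]
funnel [array([348.8, 178.4])]
spoon [array([300.5, 183.4])]
```

View pics/l.png

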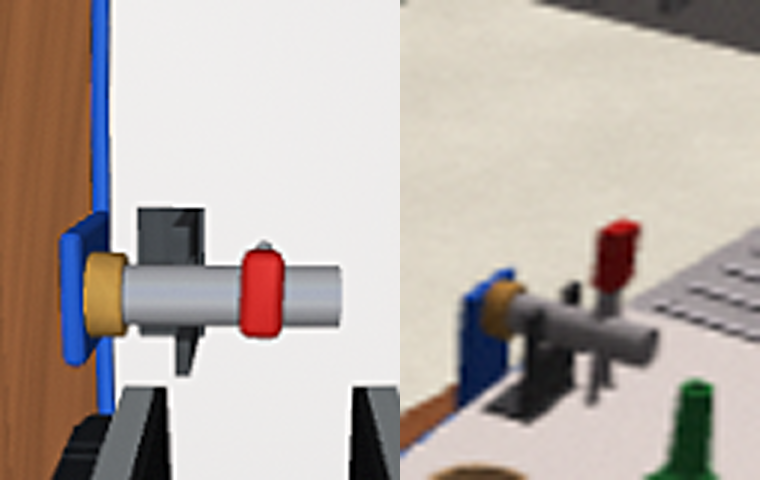

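The final view shows the clip upright and square in the pin at wrist crop (262,293). The leg and the bow end show below the pin in the scene half, the drawer is flush, and the robot is clear.

```bash
python3 -c "
from h import *
print(pose()[2]['wrist_force']); print(workorder.hand_in())"
```

```text
[-0.45559649 -0.38842478  0.91068359]
the job is handed in; nothing more can be done
None
```

I shut the drawer, pressed the middle-sized clip home in the pin and handed the job in at about 29 s of the 72 s. No verdict is reported, so the points below are my own checks.

- **Drawer:** I pushed on the lug until it met the firm stop, where the wrist force rose from 9 N to 27 N. It looked flush in the last view.
- **Clip:** I took it from its stand. It leaned about 5.5° in the grip, so I tilted the tool to make the leg vertical. The leg went into the hole without touching the pin's top.
- **Insertion:** The bow spread with at most about 12 N of upward force, then sprung over, and the force dropped to about 0. The collar then met the pin at about 11 N, with the leg tip at z ≈ 0.141 m, about where the collar stop should be.
- **Last checks:** After release the clip stands upright and square, with the leg and the bow end showing below the pin. The wrist force is about 0 and the arm is clear.
- **Things on the unit:** The plate, jar, funnel and spoon were found within about 4 px of their first positions in the scene camera. The tumbler was not found in that camera's first picture, so I have no comparison for it.
- **Failed or disagreed:**
  - The last wrist-camera reading for `clip_seat` landed on the lug, so I ignored it and relied on the picture.
  - `lug_face` was not found in that final view.
  - I did not measure the bow's angle directly; I judged it from the force drop and the picture.

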